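# Fold up the crank and clamp the road stud

## Robot

A 6-joint arm with a two-finger parallel gripper is mounted at the origin on a cart in front of the work surface, level with it; the furniture and walls round the work are solid. World frame = base frame: x ahead of the robot, y to its left, z up, the work surface at z = 0. Lengths are in m, angles in degrees, forces in N, time in s.
With the tool pointing down it reaches from about 0.35 to 0.725 m from the base axis. Payload 4.3 kg.
Tool frame: the origin (TCP) lies at the very end of the fingers, on their centre line; the grasp point (between the pads) lies 19 mm behind it; y points along the fingers, x is the direction in which the jaws open and shut, and the axes are right-handed (so a half turn about y gives the same grasp; the last joint's range is limited). The gripper opens to 85 mm and grips with 20 to 120 N. Pads are 22 mm wide; open, the fingers measure 114 mm over their backs; the gripper's body (76 mm by 85 mm) begins 54 mm behind the grasp point. The pads swing forward as they close: fully open they stand 13 mm farther back than shut.
Start: joints at [67.764, 21.618, 4.641, 73.018, 0, 83.68], TCP at [0.158, 0.553, 0.21] pointing down, gripper open.
Joint ranges: [-156.06, 156.06], [-48.1, 94.91], [-58.44, 69.94], [-101.28, 121.22], [-78.64, 73.56], [-180, 180]. Speed limits (degrees/s): [147.25, 147.25, 180, 180, 180, 180].

## Interface

Orientations are given as [roll, pitch, yaw] about the fixed x, y, z axes, in that order (R = Rz(yaw) Ry(pitch) Rx(roll)).
In Python, from workcell import * gives the robot as it stands.
- The arm moves only by the shell command python3 -m jog 'ROWS'. ROWS is JSON, a list of rows, each a list of 5 numbers: the opening, from -1 (shut) to 1 (fully open), then the shift along the tool's x, y, z in m, then the turn about the tool's y in rad. A call has 1 to 20 rows; each row is the pose to reach, as a shift and turn from the pose commanded when the call began, along the tool's axes at that moment; what a row does not reach only later rows make up. A row lasts 1/12 s, in which the tool goes at most 41.7 mm and 7.16 degrees, less where a joint would pass 70% of its speed; a pose out of reach is approached as far as the arm can. A call with a gripper value outside its range is refused whole. The fingers move at their own pace and stop on an object; the grip force is fixed at half the most. Time passes only in rows, so rows that repeat a pose let the fingers close. It gives the time, the measured TCP pose, the force and the opening at its end, in the units of the state.
- get_obs(): the state, without advancing time (a new reading comes with each control period).
- grab_frame(name): name is "scene" or "top" or "wrist"; returns the picture (420x560x3 uint8, blue, green, red); there is no depth.
- camera_params(name): a dict with "K" (3x3 intrinsics, pixels), "dist_coeffs" ([k1, k2, p1, p2, k3] as OpenCV has them; the pictures are not rectified), "world_from_camera" (4x4, takes a point from camera to world coordinates). Camera axes: x right, y down, z forward; pixel columns grow to the right and rows downward; lengths in m; the calibration is good to about 2 mm. A picture is of the moment at which its call begins: read the wrist's pose just before it. camera_params takes no time and is no camera call; for the wrist camera it gives the pose at the moment of the call.
- finish_job(): hands the job in, once; it reports no verdict.
The state is a dict: "t": time; "joint_pos": joint angles; "qvel": joint speeds; "tau": joint torques, N m; "tcp_pos": TCP position; "ee_rot": TCP orientation; "wrist_force": force on the tool from outside, world axes, zero at the start; "wrist_torque": the same for the moment, N m; "gripper_width": opening from 0.0 (shut) to 1.0 (fully open).
Only numpy, scipy, OpenCV 4.12 (cv2) and the standard library are available. Lean on these libraries where they do the work, as an engineer would, in place of code of your own. Each camera call takes 0.05 s, during which the arm holds its last target.

## Task

Clamp the road stud in the rack clamp so it can be worked on. First fold the clamp's handle up from the top of the handwheel until it stands straight up, then wind the handwheel clockwise (seen from above) by the standing handle until the jaw holds the stud firmly against the V-shaped stop: stop as soon as the crank has clearly stiffened, because the stud must not be crushed. Then let go, leaving the handle standing, without touching the stud or pushing the other things about.

Things in the scene. Friction and masses are not known exactly. Their poses are not given: they have to be found in the camera images.
- clamp: Rack clamp fixed to the table: dark steel base 130 x 360 x 12 mm, grey gear housing (66 x 64 mm, 62 mm high) with a flat black handwheel on a vertical axis. Origin on the table under the wheel's axis; +y along the base to the low steel jaw (46 mm high, partly under the wheel), the stud and beyond it a steel V-shaped stop, bolted down 20 mm nearer or farther each time. Base from y -85 to +275 mm.
- wheel_hub (a point): Centre of the handwheel's flat top face, 84 mm above the table, on the turning axis. The wheel is 124 mm across and 16 mm thick, its underside 68 mm above the table.
- handle_pivot (a point): Pivot of the folding handle, 48 mm from the wheel's axis, 11 mm above its top face, between two aluminium cheeks (14 mm long, 26 mm over both, tops 18 mm above the wheel). Travels with the wheel. Its x axis points from the pivot to the wheel's axis (as the folded handle lies), y along the pivot pin (level, tangential), z up.
- handle_tip (a point): Free end of the handle, 62 mm from the pivot. The handle is a smooth round steel grip, 16 mm thick, from 14 to 62 mm from the pivot, spinning freely about its own length, so one can wind without turning the hand. Folded, it lies level across the middle of the wheel with 3 mm of air below; standing, it is upright, its end 157 mm above the table.
- handle (a joint): Fold of the handle, rad: 0 folded flat on the wheel, 1.571 standing straight up against its stop. Pivot friction of 0.07 N m (about 1.5 N at the grip) holds it where it is left; it folds towards the wheel's axis, so winding does not fold it.
- wheel (a joint): Handwheel angle, rad, 0 to 4, growing clockwise from above; starts at 0 to 0.4. Moves the jaw 14 mm to the stud per rad. Friction 0.30 N m (6 N at the handle) is the running load and holds the jaw when let go. Clamping adds 3 N at the handle per 10 N on the stud; the sprung jaw face gives way about 7 N per mm. The pinch begins between 1.9 and 3.4 rad, as the stop was set.
- jaw_face (a point): Middle of the jaw's black rubber face (90 x 28 mm, sprung, shown as unloaded), 30 mm above the table; +y towards the stud. It moves with the wheel.
- stud: Closed solar road stud, a grey fluted round puck with a clear lens, 127 mm across and 47 mm high, 0.3 to 0.6 kg, standing loose on the base plate between jaw and stop. Origin at the centre of its underside.
There are look-alikes about, which are no part of the job. What is shaped like the stud but blue or red is not meant.

How it is judged (in metres and radians):
On the way, in this order (a step that is already met when the one before it is completed fails the run):
1. the handle stands up (within 0.17 rad of upright) before the jaw has been wound more than 5 mm (value of joint handle above 1.4 rad and distance of jaw_face from where it was at the start of the episode below 0.005 m), for 0.2 s.
2. the jaw presses the stud against the stop with at least 7 N, the handle standing (contact force between jaw and stud above 7 N and value of joint handle above 1.2 rad), for 0.3 s.
At the end, for the whole second after the job is handed in: The stud sits flat and still on the base plate, held by the jaw against the stop with at least 6 N; the handle stands within 0.27 rad of upright (contact force between jaw and stud above 6 N and value of joint handle above 1.3 rad and angle between stud's own z axis and vertical below 0.06 rad and linear speed of stud below 0.01 m/s); the robot touches nothing.
It fails at once if the stud is squeezed with more than 42 N (contact force between jaw and stud above 42 N).
It fails at once if the jaw is wound more than 8 mm while the handle is down (value of joint handle below 0.9 rad and distance of jaw_face from where it was at the start of the episode above 0.008 m).
It fails at once if the robot pushes on the stud with more than 3 N (contact force between any of the arm, the fingers and stud above 3 N).
It fails at once if the bottle or the spare lens is pushed more than 30 mm (distance of any of spare_lens, oil_bottle from where it was at the start of the episode above 0.03 m).
It also fails if it takes over 61 s, if anything falls off the work surface, if the arm or the gripper's body presses on something with over 40 N, if the wrist force passes 120 N, or if a joint passes its speed limit or range.

## Working session

There is one attempt and no reset: what is moved stays moved. The work goes in short steps, Python scripts to look and compute and a shell command to move; the robot and the scene stay as the last step left them, time stands still between calls to the robot, and variables do not carry over. Pictures are saved under pics/ and viewed, and the job is handed in when it is done.

```bash
ls; mkdir -p pics
python3 - <<'E'
from workcell import *
import cv2
print(get_obs())
for n in ("scene","top","wrist"):
    p=camera_params(n); print(n,p)
    cv2.imwrite(f"pics/{n}0.png",grab_frame(n))
E
```

```text
pics
{'t': 0.0, 'joint_pos': array([ 6.77631348e+01,  2.16627362e+01,  4.56311270e+00,  7.30166843e+01,
       -1.69954957e-03,  8.36812084e+01]), 'qvel': array([ 0.09032558,  0.00347301, -0.09569117, -0.00307118,  0.12314488,
        0.00943911]), 'tau': array([ 1.68761206e-03, -4.63611853e+01,  2.69870943e+01,  2.07688508e-02,
        2.13577387e-04, -1.86363394e-06]), 'tcp_pos': array([0.15743457, 0.55231439, 0.20895375]), 'ee_rot': array([-89.98888834,   0.11578826,  74.08193941]), 'wrist_force': array([ 0.47880019, -0.45782224,  0.54981334]), 'wrist_torque': array([-0.03776831, -0.00056995, -0.02552862]), 'gripper_width': 1.000997692699943}
scene {'K': array([[384.18044158,   0.        , 290.12581465],
       [  0.        , 384.18044158, 216.12987014],
       [  0.        ,   0.        ,   1.        ]]), 'dist_coeffs': array([-0.06116207,  0.        ,  0.        ,  0.        ,  0.        ]), 'world_from_camera': array([[-7.41252408e-01, -3.93574854e-01,  5.43731277e-01,
         1.68017369e-01],
       [-6.71226196e-01,  4.35251865e-01, -6.00009340e-01,
         4.12362070e-01],
[... 506 characters left out ...]
[-0.9996217 ,  0.02637057, -0.00781291, -0.11119028],
       [ 0.00486402, -0.11009057, -0.99390966,  0.92434316],
       [ 0.        ,  0.        ,  0.        ,  1.        ]])}
wrist {'K': array([[370.27269368,   0.        , 284.32807875],
       [  0.        , 370.27269368, 210.44200634],
       [  0.        ,   0.        ,   1.        ]]), 'dist_coeffs': array([-0.04770301,  0.        ,  0.        ,  0.        ,  0.        ]), 'world_from_camera': array([[ 0.27255787,  0.91521362,  0.29681011,  0.08178381],
       [ 0.96213427, -0.25825684, -0.08718397,  0.57495042],
       [-0.00313871,  0.30933386, -0.95094832,  0.37267044],
       [ 0.        ,  0.        ,  0.        ,  1.        ]])}
```

View pics/scene0.png

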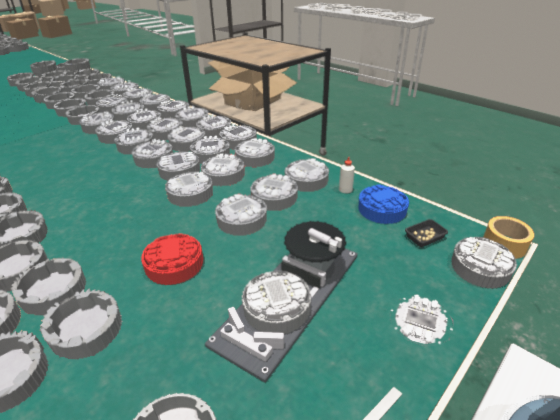

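View pics/top0.png

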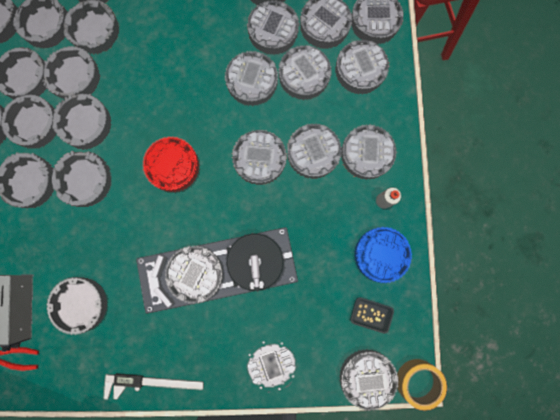

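View pics/wrist0.png

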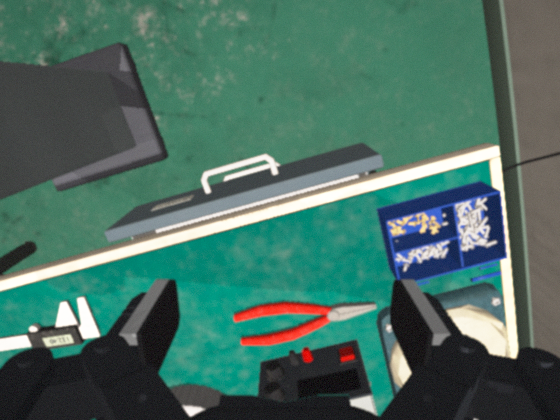

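```bash
cat > h.py <<'E'
from workcell import *
import cv2, numpy as np
def ray(n,uv,p=None):
    p=p or camera_params(n)
    q=cv2.undistortPoints(np.array([[uv]],float),p["K"],p["dist_coeffs"])[0,0]
    T=p["world_from_camera"]; return T[:3,3],T[:3,:3]@np.array([q[0],q[1],1])
def atz(n,uv,z,p=None):
    o,d=ray(n,uv,p); return o+d*(z-o[2])/d[2]
def tri(a):
    A=np.zeros((3,3));b=np.zeros(3)
    for o,d in a:
        d=d/np.linalg.norm(d);P=np.eye(3)-np.outer(d,d);A+=P;b+=P@o
    x=np.linalg.solve(A,b)
    return x,[np.linalg.norm((np.eye(3)-np.outer(d,d)/(d@d))@(x-o)) for o,d in a]
def proj(n,X,p=None):
    p=p or camera_params(n);T=np.linalg.inv(p["world_from_camera"])
    r,_=cv2.Rodrigues(T[:3,:3]);return cv2.projectPoints(np.array(X,float).reshape(-1,1,3),r,T[:3,3],p["K"],p["dist_coeffs"])[0][:,0]
E
python3 - <<'E'
import cv2
a=cv2.imread("pics/top0.png")[220:320,120:310]; b=cv2.imread("pics/scene0.png")[210:380,200:370]
cv2.imwrite("pics/topz.png",cv2.resize(a,None,fx=4,fy=4,interpolation=2)); cv2.imwrite("pics/scz.png",cv2.resize(b,None,fx=3.5,fy=3.5,interpolation=2))
E
```

```text
(no output)
```

View pics/topz.png

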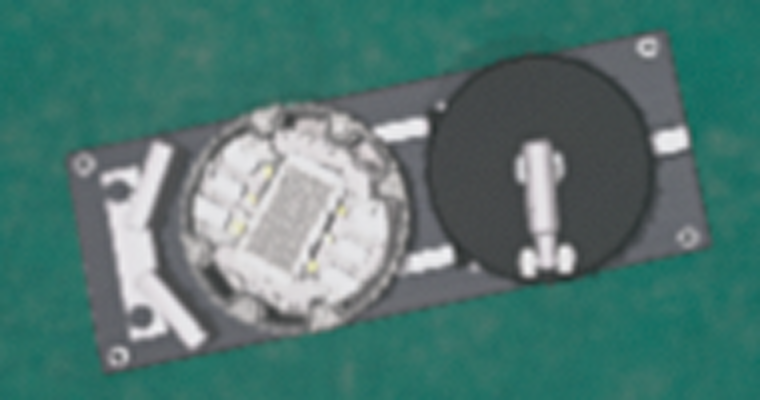

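View pics/scz.png

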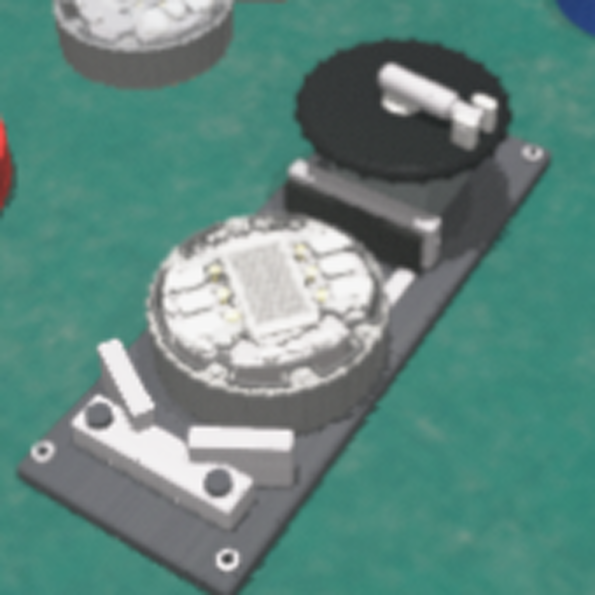

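Run:
```python
from h import *
T=lambda u,v:(120+u/4,220+v/4); S=lambda u,v:(200+u/3.5,210+v/3.5)
print("piv tri",tri([ray("top",T(547,262)),ray("scene",S(474,115))]), atz("top",T(547,262),.095))
print("tip tri",tri([ray("top",T(537,145)),ray("scene",S(387,77))]), atz("top",T(537,145),.095))
# wheel edge: left 428,168 right 655 top 53 bottom 282
print("hub", atz("top",T(541.5,168),.084), "edges",atz("top",T(428,168),.084),atz("top",T(655,168),.084))
print("hub scene", [atz("scene",S(404,106),.084)])
cs=[(84,163),(648,47),(686,238),(119,357)]
c=[atz("top",T(*k),.012) for k in cs];print(c)
d=c[0]+c[3]-c[1]-c[2]; print("ydir",np.degrees(np.arctan2(d[1],d[0])))
print(tri([ray("top",T(*cs[3])),ray("scene",S(42,451))]),tri([ray("top",T(*cs[0])),ray("scene",S(227,559))]))
ox=get_obs()
```

```text
piv tri (array([ 0.48849235, -0.07302607,  0.0975546 ]), [np.float64(0.00022010276816801942), np.float64(0.00022010276816785136)]) [ 0.48814833 -0.07303352  0.095     ]
tip tri (array([ 0.54903079, -0.06933695,  0.09467996]), [np.float64(0.00038146281501274496), np.float64(0.00038146281501286167)]) [ 0.54933383 -0.06912529  0.095     ]
hub [ 0.53715681 -0.07070468  0.084     ] edges [ 0.53873097 -0.01011339  0.084     ] [ 0.53552812 -0.13126158  0.084     ]
hub scene [array([ 0.53258075, -0.06598537,  0.084     ])]
[array([0.54627555, 0.19934318, 0.012     ]), array([ 0.6054126 , -0.13093363,  0.012     ]), array([ 0.49438239, -0.14970872,  0.012     ]), array([0.43456207, 0.17849593, 0.012     ])]
ydir 100.24026967722385
(array([0.47033272, 0.19232536, 0.07815222]), [np.float64(0.04411360088841791), np.float64(0.044113600888417946)]) (array([ 0.50351064,  0.18315137, -0.02807036]), [np.float64(0.05139690565232419), np.float64(0.0513969056523242)])
```

The clamp is at about x 0.54, y -0.07. The handle pivot is at (0.488, -0.073, 0.097) and the tip at (0.549, -0.069, 0.095). The folded handle points away from the robot. I'll move above it.

```bash
python3 -m jog '[[1,-0.025,0,-0.027,-0.017],[1,-0.05,0,-0.053,-0.034],[1,-0.075,0,-0.08,-0.051],[1,-0.1,0,-0.107,-0.068],[1,-0.125,0,-0.134,-0.085],[1,-0.15,0,-0.16,-0.1],[1,-0.175,0,-0.187,-0.12],[1,-0.2,0,-0.214,-0.14],[1,-0.225,0,-0.241,-0.16],[1,-0.25,0,-0.267,-0.18],[1,-0.275,0,-0.294,-0.2],[1,-0.3,0,-0.32,-0.22],[1,-0.325,0,-0.347,-0.24],[1,-0.35,0,-0.374,-0.26],[1,-0.375,0,-0.4,-0.28],[1,-0.4,0,-0.427,-0.3],[1,-0.43,0,-0.46,-0.32],[1,-0.46,0,-0.49,-0.342],[1,-0.485,0,-0.52,-0.342],[1,-0.496,0,-0.5315,-0.342]]'
python3 - <<'E'
from h import *
o=get_obs();print(o["t"],o["tcp_pos"],o["ee_rot"],o["wrist_force"])
p=camera_params("wrist");print(p["world_from_camera"]);f=grab_frame("wrist");cv2.imwrite("pics/w1.png",f)
print(get_obs()["tcp_pos"])
E
```

```text
t: 1.82
tcp_pos: [0.5351, -0.0742, 0.2093]
ee_rot: [-90.1, 0.1, 93.5]
wrist_force: [0.3, -0.2, 0.5]
gripper_width: 1.001
1.8167 [ 0.53505932 -0.07423388  0.20927799] [-90.06137422   0.09859974  93.45885364] [ 0.33478978 -0.18586623  0.45871896]
[[-0.06205036  0.94880799  0.3096985   0.45620182]
 [ 0.99806882  0.0598873   0.01649663 -0.07826622]
 [-0.00289487  0.31012403 -0.9506917   0.37277815]
 [ 0.          0.          0.          1.        ]]
[ 0.53561927 -0.07526981  0.20903536]
```

View pics/w1.png

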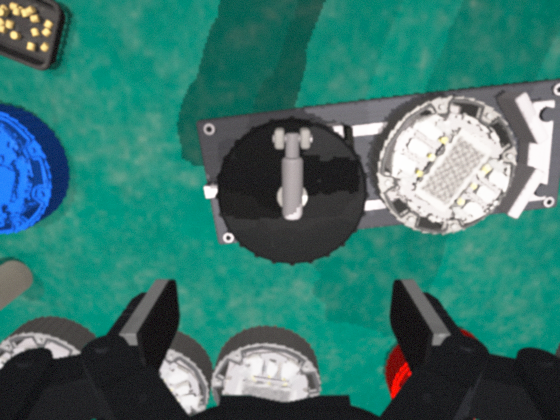

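```bash
python3 -m jog '[[1,0,0,0,0],[1,0,0,0,0],[1,0,0,0,0],[1,0,0,0,0]]'
python3 - <<'E'
from h import *
o=get_obs();print(o["t"],o["tcp_pos"],o["ee_rot"])
p=camera_params("wrist");f=grab_frame("wrist");cv2.imwrite("pics/w2.png",cv2.resize(f[100:280,180:400],None,fx=3.5,fy=3.3));cv2.imwrite("pics/w2f.png",f)
import pickle;pickle.dump(p,open("p2.pkl","wb"))
print(get_obs()["tcp_pos"])
E
```

```text
t: 2.2
tcp_pos: [0.532, -0.0684, 0.21]
ee_rot: [-90.0, -0.0, 93.8]
wrist_force: [-0.1, -0.8, 0.1]
gripper_width: 0.999
2.2 [ 0.53204172 -0.06841175  0.2099921 ] [-8.99786171e+01 -2.46234759e-02  9.37788649e+01]
[ 0.53216003 -0.06847677  0.21007128]
```

View pics/w2.png

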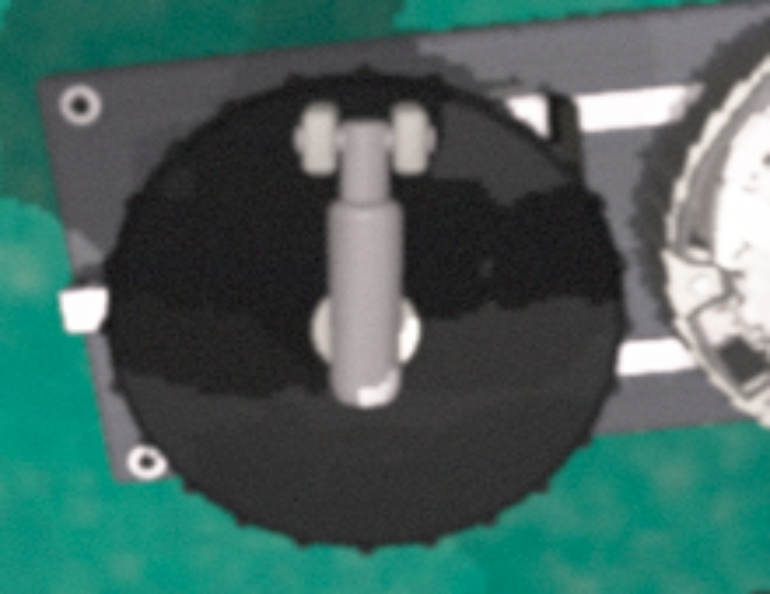

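Run:
```python
from h import *
import pickle;p=pickle.load(open("p2.pkl","rb"))
W=lambda u,v:(180+u/3.5,100+v/3.3);T=lambda u,v:(120+u/4,220+v/4); S=lambda u,v:(200+u/3.5,210+v/3.5)
print(atz("wrist",W(366,138),.097,p),atz("wrist",W(366,392),.095,p),atz("wrist",W(366,205),.095,p), "hub",atz("wrist",W(366,316),.084,p))
print(tri([ray("wrist",W(366,138),p),ray("top",T(547,262)),ray("scene",S(474,115))]))
print(tri([ray("wrist",W(366,392),p),ray("top",T(537,143)),ray("scene",S(385,75))]))
print("hub",tri([ray("wrist",W(366,313),p),ray("top",T(541.5,168)),ray("scene",S(404,106))]))
```

```text
[ 0.48963576 -0.07077403  0.097     ] [ 0.55067621 -0.06662278  0.095     ] [ 0.50519781 -0.06971588  0.095     ] hub [ 0.53475415 -0.06770665  0.084     ]
(array([ 0.48869239, -0.07208371,  0.09824326]), [np.float64(0.001511157440969521), np.float64(0.0011492919571686742), np.float64(0.00047864244143080883)])
(array([ 0.54998574, -0.06813411,  0.09641324]), [np.float64(0.0014878103614525125), np.float64(0.0011497991599720278), np.float64(0.0006758644553609465)])
hub (array([ 0.5359825 , -0.06936146,  0.07970065]), [np.float64(0.0018538377124303832), np.float64(0.0016187861486564592), np.float64(0.0007265196348879496)])
```

```bash
python3 -m jog '[[1,0,0.03,0,0],[1,0,0.06,0,0],[0.5,0,0.08,0,0],[0.2,0,0.1,0,0],[0,0,0.11,0,0],[0,0,0.116,0,0],[0,0,0.12,0,0],[0,0,0.12,0,0],[0,0,0.12,0,0]]'
python3 - <<'E'
from h import *
print(get_obs()["wrist_force"])
cv2.imwrite("pics/w3.png",grab_frame("wrist"));cv2.imwrite("pics/s3.png",cv2.resize(grab_frame("scene")[150:350,200:440],None,fx=3,fy=3))
E
```

```text
t: 3.0
tcp_pos: [0.5336, -0.0698, 0.0909]
ee_rot: [-90.1, 0.0, 93.7]
wrist_force: [1.0, 0.2, -0.1]
gripper_width: 0.499
[ 1.03844164  0.18743549 -0.08712075]
```

View pics/w3.png

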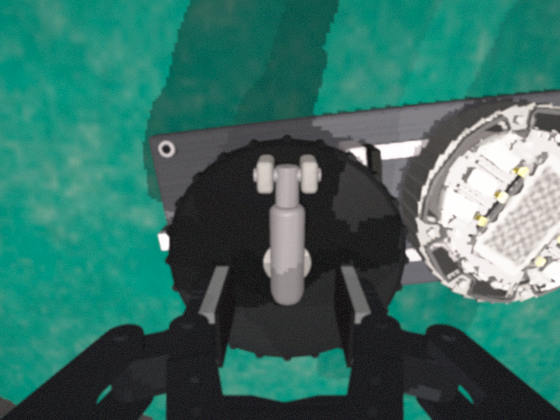

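View pics/s3.png

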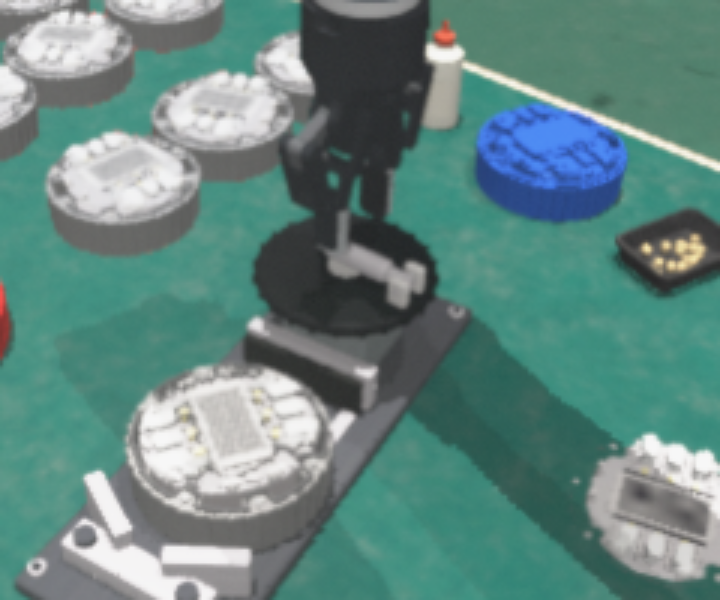

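The handle (pixel column 288) is centred between the pads (columns 215 and 355). I'll close on it.

```bash
python3 -m jog '[[-0.4,0,0,0,0],[-0.7,0,0,0,0],[-0.7,0,0,0,0],[-0.7,0,0,0,0],[-0.7,0,0,0,0],[-0.7,0,0,0,0]]'
python3 - <<'E'
from h import *
print(get_obs()["wrist_force"])
cv2.imwrite("pics/w4.png",grab_frame("wrist"))
E
```

```text
t: 3.6
tcp_pos: [0.5328, -0.0698, 0.0899]
ee_rot: [-90.0, -0.0, 93.7]
wrist_force: [-0.3, -0.2, -0.8]
gripper_width: 0.147
[-0.28400377 -0.23356789 -0.78250657]
```

View pics/w4.png

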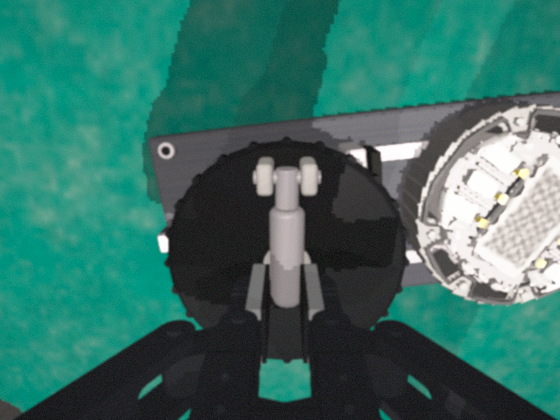

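```bash
python3 -m jog '[[-0.8,0,0,0,0],[-0.9,0,0,0,0],[-1,0,0,0,0],[-1,0,0,0,0],[-1,0,0,0,0],[-1,0,0,0,0]]'
python3 - <<'E'
from h import *
print(get_obs()["wrist_force"])
cv2.imwrite("pics/w5.png",grab_frame("wrist")[130:370,140:440])
E
```

```text
t: 4.15
tcp_pos: [0.5328, -0.0698, 0.0899]
ee_rot: [-90.0, -0.0, 93.7]
wrist_force: [0.2, 0.4, -0.8]
gripper_width: -0.0
[ 0.16562265  0.39502124 -0.79696838]
```

View pics/w5.png

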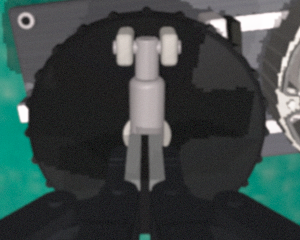

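Run:
```python
from h import *
f=grab_frame("scene");cv2.imwrite("pics/s5.png",cv2.resize(f[170:300,260:370],None,fx=5,fy=4.6,interpolation=2))
f=grab_frame("top");cv2.imwrite("pics/t5.png",cv2.resize(f[220:320,200:320],None,fx=5,fy=5,interpolation=2))
print(proj("wrist",[get_obs()["tcp_pos"],[.533,-.0695,.103]]),proj("scene",[get_obs()["tcp_pos"]]))
```

```text
[[283.49892204 260.50550796]
 [283.88788195 273.59375083]] [[316.63163869 237.10702256]]
```

View pics/s5.png

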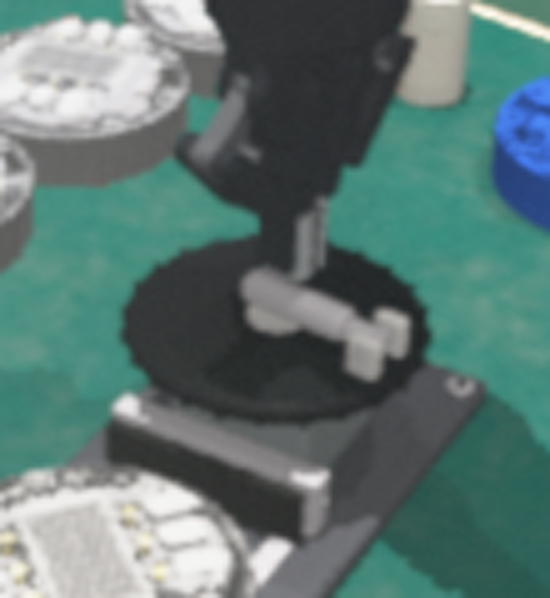

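View pics/t5.png

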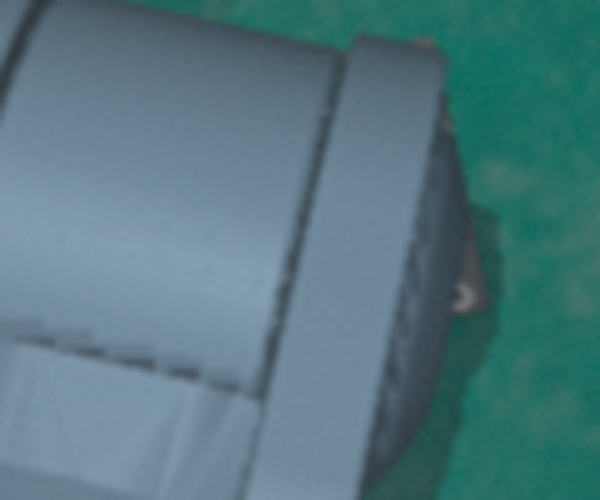

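Run:
```python
from h import *
f=grab_frame("wrist");cv2.imwrite("pics/w6.png",cv2.resize(f[190:350,230:340],None,fx=5,fy=3.75,interpolation=2))
o=get_obs();print(o["tcp_pos"],o["ee_rot"])
for s in [(320,231),(322,231),(318,229)]: print(tri([ray("wrist",(285,266)),ray("scene",s)]))
```

```text
[ 0.53279439 -0.06977347  0.08990026] [-9.00020719e+01 -4.68508904e-03  9.36755498e+01]
(array([ 0.52545111, -0.06955265,  0.1097527 ]), [np.float64(0.00031651939478963894), np.float64(0.0003165193947895216)])
(array([ 0.52249329, -0.06998623,  0.11227155]), [np.float64(0.001874056278705773), np.float64(0.001874056278705973)])
(array([ 0.52733416, -0.06896629,  0.11200341]), [np.float64(0.0024438460985114767), np.float64(0.002443846098511361)])
```

View pics/w6.png

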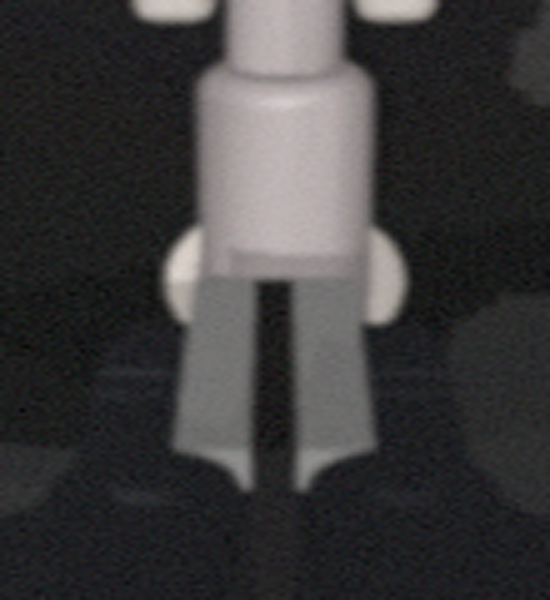

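The fingers shut on nothing. By triangulation the real fingertips are at z ≈ 0.11, just above the handle, although the reported TCP is 0.090. I'll reopen and lower in small steps, watching the force.

```bash
python3 -m jog '[[-0.2,0,0,0,0],[-0.2,0,0,0,0],[-0.2,0,0,0,0],[-0.2,0,0.003,0,0],[-0.2,0,0.005,0,0],[-0.2,0,0.005,0,0]]';python3 -m jog '[[-0.2,0,0.002,0,0],[-0.2,0,0.004,0,0],[-0.2,0,0.004,0,0]]';python3 - <<'E'
from h import *
print(get_obs()["wrist_force"])
f=grab_frame("wrist");cv2.imwrite("pics/w7.png",cv2.resize(f[190:350,200:370],None,fx=4,fy=3.75,interpolation=2))
f=grab_frame("scene");cv2.imwrite("pics/s7.png",cv2.resize(f[170:300,260:370],None,fx=5,fy=4.6,interpolation=2))
E
```

```text
t: 4.85
tcp_pos: [0.5323, -0.0696, 0.0842]
ee_rot: [-89.9, -0.0, 93.7]
wrist_force: [-0.6, 0.1, -0.1]
gripper_width: 0.4
t: 5.1
tcp_pos: [0.5325, -0.0697, 0.0804]
ee_rot: [-90.0, -0.0, 93.7]
wrist_force: [1.4, -0.1, -0.0]
gripper_width: 0.4
[ 1.36143332e+00 -8.17136077e-02 -8.05320609e-04]
```

View pics/w7.png

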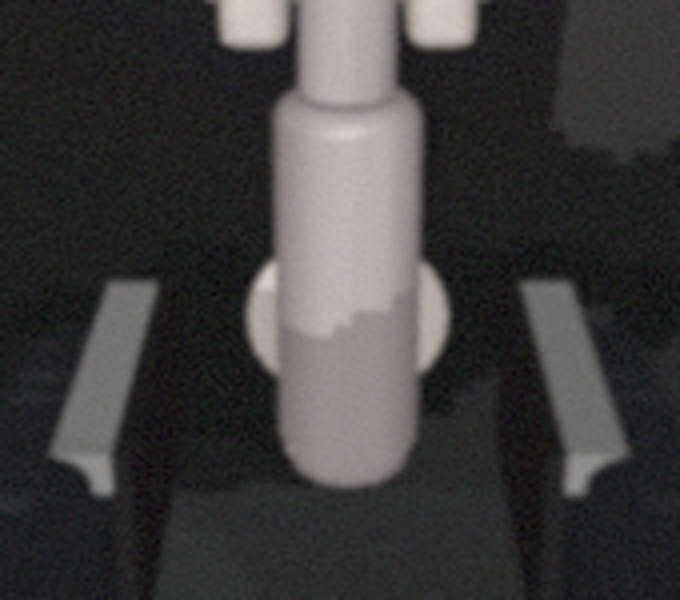

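View pics/s7.png

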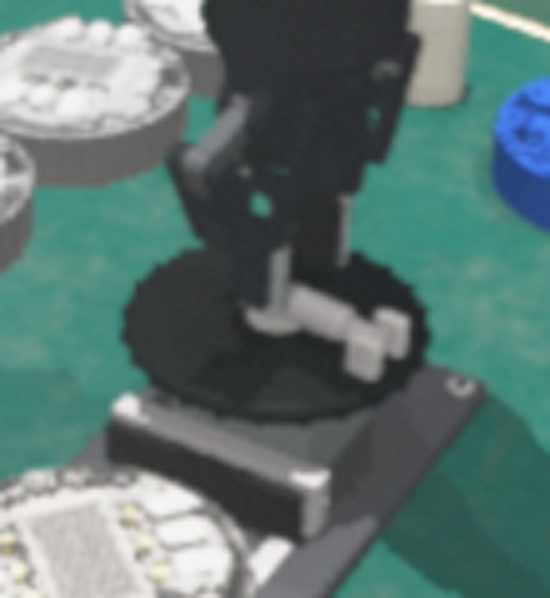

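Run:
```python
from h import *
o,d=ray("wrist",(284.6,265.2))
for k in (.135,.139,.143): print(o+d*k)
print(get_obs()["tcp_pos"])
for s in [(260+278/5,170+308/4.6)]: print(tri([ray("wrist",(330,265)),ray("scene",s)]))
```

```text
[ 0.51462278 -0.07034395  0.1221294 ]
[ 0.51641754 -0.07022596  0.11850785]
[ 0.5182123  -0.07010797  0.11488631]
[ 0.53266614 -0.06971086  0.08073664]
(array([ 0.52096096, -0.05125334,  0.10752475]), [np.float64(0.0003714137009105568), np.float64(0.0003714137009106596)])
```

```bash
python3 -m jog '[[-0.2,0,0.003,0,0],[-0.2,0,0.006,0,0],[-0.2,0,0.009,0,0],[-0.2,0,0.009,0,0],[-0.2,0,0.009,0,0]]';python3 -m jog '[[-0.4,0,0,0,0],[-0.5,0,0,0,0],[-0.6,0,0,0,0],[-0.6,0,0,0,0]]';python3 - <<'E'
from h import *
print(get_obs()["wrist_force"])
f=grab_frame("wrist");cv2.imwrite("pics/w8.png",cv2.resize(f[190:350,200:370],None,fx=4,fy=3.75,interpolation=2))
f=grab_frame("scene");cv2.imwrite("pics/s8.png",cv2.resize(f[170:300,260:370],None,fx=5,fy=4.6,interpolation=2))
E
```

```text
t: 5.62
tcp_pos: [0.5324, -0.0696, 0.0715]
ee_rot: [-90.0, -0.0, 93.7]
wrist_force: [0.1, 0.2, -0.3]
gripper_width: 0.399
t: 5.95
tcp_pos: [0.5329, -0.0693, 0.072]
ee_rot: [-90.0, -0.1, 93.7]
wrist_force: [0.1, 1.9, 0.4]
gripper_width: 0.198
[0.0656567  1.89587052 0.42548922]
```

View pics/w8.png

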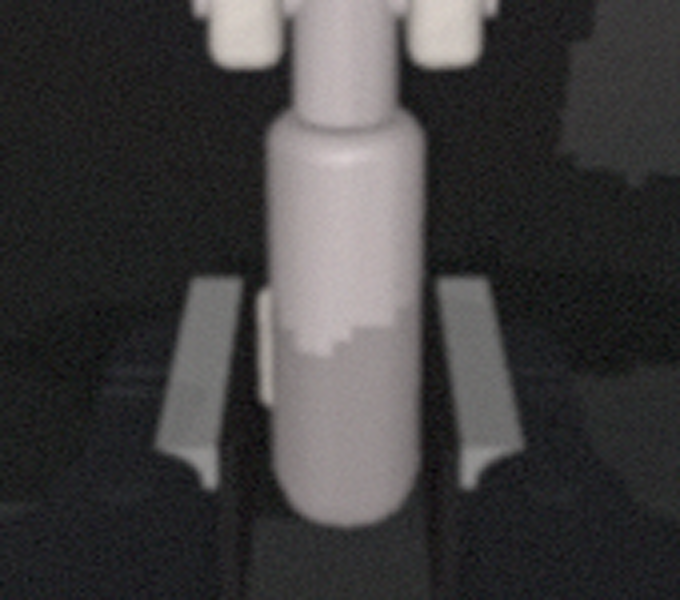

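View pics/s8.png

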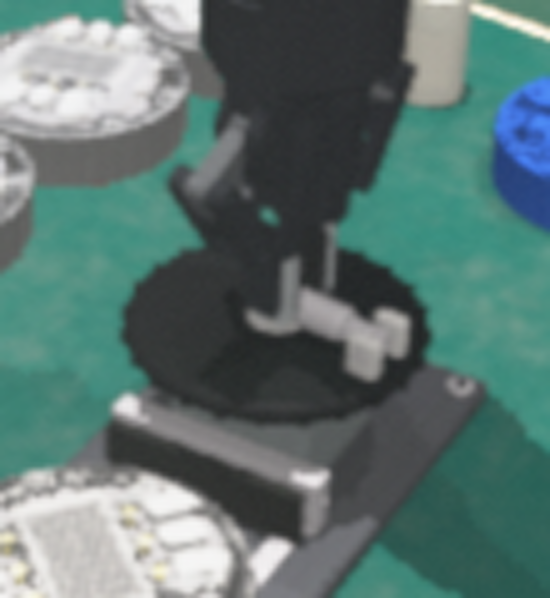

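```bash
python3 -m jog '[[-0.6,0,0.003,0,0],[-0.6,0,0.003,0,0],[-0.8,0,0.003,0,0],[-0.9,0,0.003,0,0],[-1,0,0.003,0,0],[-1,0,0.003,0,0],[-1,0,0.003,0,0]]';python3 - <<'E'
from h import *
print(get_obs()["wrist_force"])
f=grab_frame("wrist");cv2.imwrite("pics/w9.png",cv2.resize(f[190:350,200:370],None,fx=4,fy=3.75,interpolation=2))
E
```

```text
t: 6.63
tcp_pos: [0.5328, -0.069, 0.0687]
ee_rot: [-90.0, -0.1, 93.7]
wrist_force: [1.3, 4.7, -0.6]
gripper_width: 0.16
[ 1.3162046   4.69741829 -0.63066805]
```

View pics/w9.png

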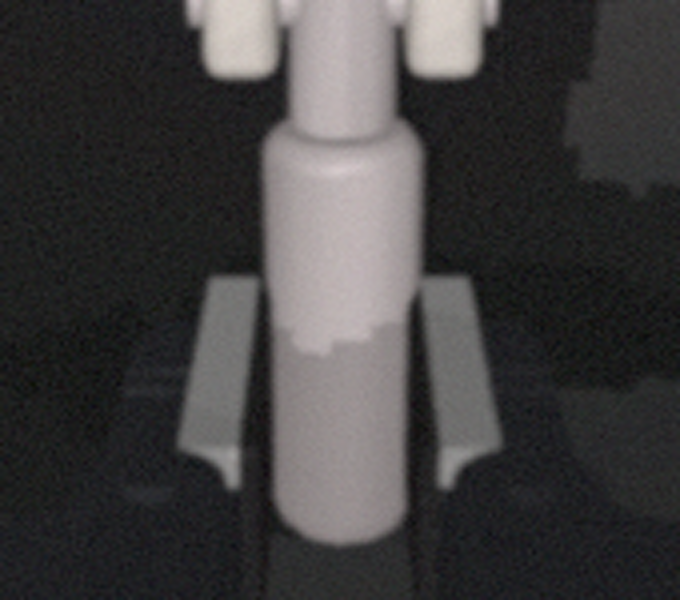

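The handle is gripped: width 0.16, centred. I'll lift along the arc, starting with the first 30°.

```bash
python3 -m jog '[[-1,0,-0.004,0.0002,0],[-1,0,-0.0076,0.0007,0],[-1,0,-0.0114,0.0015,0],[-1,0,-0.015,0.0027,0],[-1,0,-0.0186,0.0041,0],[-1,0,-0.022,0.0059,0],[-1,0,-0.022,0.0059,0],[-1,0,-0.022,0.0059,0]]';python3 - <<'E'
from h import *
print(get_obs()["wrist_force"],get_obs()["wrist_torque"])
f=grab_frame("scene");cv2.imwrite("pics/s10.png",cv2.resize(f[170:300,260:370],None,fx=5,fy=4.6,interpolation=2))
E
```

```text
t: 7.35
tcp_pos: [0.5237, -0.0697, 0.0901]
ee_rot: [-89.7, -0.1, 93.7]
wrist_force: [-4.7, 3.9, -9.5]
gripper_width: 0.153
[-4.72228362  3.90847371 -9.53438041] [ 0.8792788  0.7381001 -0.0205963]
```

View pics/s10.png

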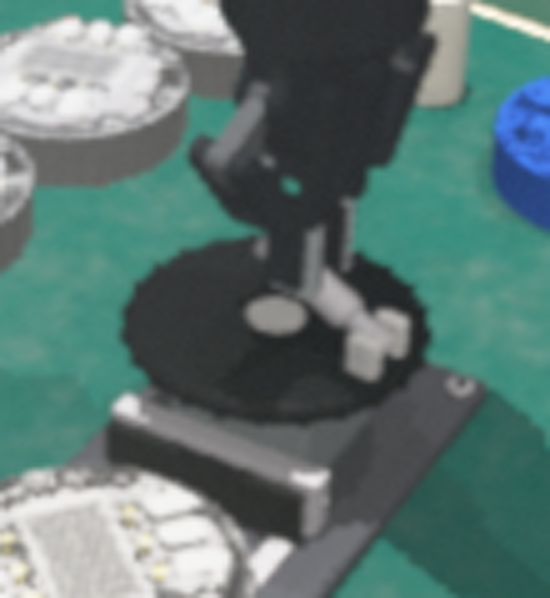

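```bash
python3 -m jog '[[-1,0,-0.0032,0.0022,0],[-1,0,-0.0063,0.0044,0],[-1,0,-0.009,0.007,0],[-1,0,-0.0117,0.0098,0],[-1,0,-0.014,0.013,0],[-1,0,-0.0161,0.0161,0],[-1,0,-0.0178,0.0196,0],[-1,0,-0.0193,0.0231,0],[-1,0,-0.0193,0.0231,0]]';python3 - <<'E'
from h import *
print(get_obs()["wrist_force"],get_obs()["wrist_torque"])
f=grab_frame("scene");cv2.imwrite("pics/s11.png",cv2.resize(f[170:300,260:370],None,fx=5,fy=4.6,interpolation=2))
E
```

```text
t: 8.15
tcp_pos: [0.5038, -0.0712, 0.1108]
ee_rot: [-90.1, -0.1, 93.7]
wrist_force: [-0.5, 5.5, -9.8]
gripper_width: 0.149
[-0.54473962  5.53091233 -9.84883862] [1.16050375 0.04860833 0.00633155]
```

View pics/s11.png

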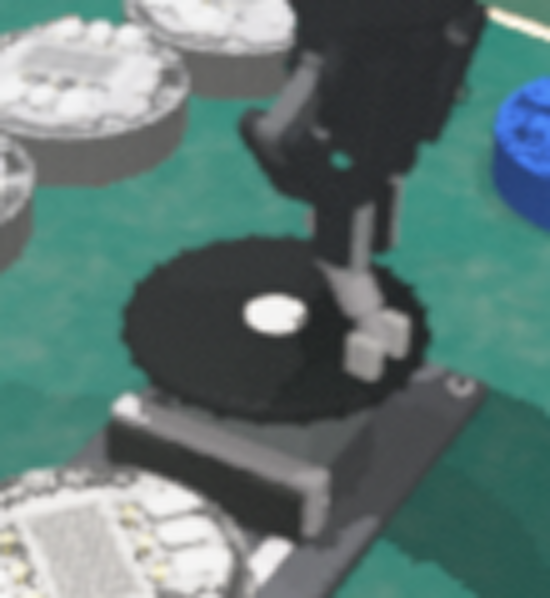

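```bash
python3 -m jog '[[-1,0,-0.001,0.0037,0],[-1,0,-0.0015,0.0075,0],[-1,0,-0.0015,0.011,0],[-1,0,-0.001,0.0145,0],[-1,0,0,0.017,0],[-1,0,0,0.019,0],[-1,0,0,0.019,0]]';python3 - <<'E'
from h import *
print(get_obs()["wrist_force"],get_obs()["wrist_torque"])
f=grab_frame("scene");cv2.imwrite("pics/s12.png",cv2.resize(f[170:300,260:370],None,fx=5,fy=4.6,interpolation=2))
f=grab_frame("wrist");cv2.imwrite("pics/w12.png",cv2.resize(f[150:350,200:370],None,fx=4,fy=3,interpolation=2))
E
```

```text
t: 8.78
tcp_pos: [0.4917, -0.0726, 0.1146]
ee_rot: [-90.9, -0.0, 93.7]
wrist_force: [6.0, 8.6, -0.4]
gripper_width: 0.146
[ 6.04371918  8.55848459 -0.42711866] [ 1.71980509 -1.46197779  0.09790806]
```

View pics/s12.png

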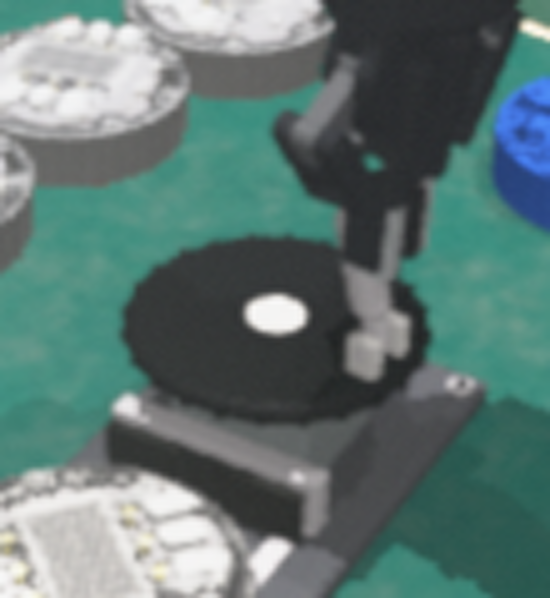

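View pics/w12.png

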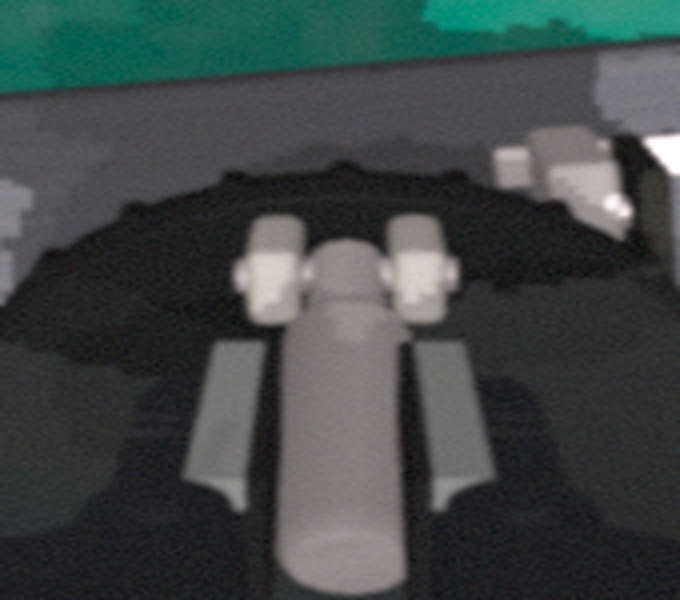

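Run:
```python
from h import *
P=np.array([.4887,-.072,.096]);u=np.array([.998,.064,0])
c,s=np.cos,np.sin
for a in (70,80,90):
    t=np.radians(a);X=[P,P+.03*(u*c(t)+np.array([0,0,1])*s(t)),P+.062*(u*c(t)+np.array([0,0,1])*s(t))]
    print(a,((proj("scene",X)-[260,170])*[5,4.6]).round(0).tolist(),((proj("wrist",X)-[200,150])*[4,3]).round(0).tolist())
```

```text
70 [[375.0, 339.0], [358.0, 277.0], [339.0, 209.0]] [[341.0, 269.0], [341.0, 401.0], [340.0, 586.0]]
80 [[375.0, 339.0], [369.0, 279.0], [362.0, 213.0]] [[341.0, 269.0], [341.0, 377.0], [341.0, 534.0]]
90 [[375.0, 339.0], [381.0, 283.0], [387.0, 221.0]] [[341.0, 269.0], [341.0, 348.0], [341.0, 467.0]]
```

```bash
python3 -m jog '[[-1,0.001,0,0.003,0],[-1,0.002,0,0.005,0],[-1,0.002,0,0.007,0],[-1,0.002,0,0.009,0],[-1,0.002,0,0.01,0],[-1,0.002,0,0.01,0]]';python3 - <<'E'
from h import *
print(get_obs()["wrist_force"],get_obs()["wrist_torque"])
f=grab_frame("scene");cv2.imwrite("pics/s13.png",cv2.resize(f[170:300,260:370],None,fx=5,fy=4.6,interpolation=2))
f=grab_frame("wrist");cv2.imwrite("pics/w13.png",cv2.resize(f[150:350,200:370],None,fx=4,fy=3,interpolation=2))
P=np.array([.4887,-.072,.096]);u=np.array([.998,.064,0])
c,s=np.cos,np.sin
for a in (75,85,90):
    t=np.radians(a);X=[P,P+.03*(u*c(t)+np.array([0,0,1])*s(t)),P+.062*(u*c(t)+np.array([0,0,1])*s(t))]
    print(a,((proj("scene",X)-[260,170])*[5,4.6]).round(0).tolist(),((proj("wrist",X)-[200,150])*[4,3]).round(0).tolist())
E
```

```text
t: 9.38
tcp_pos: [0.4814, -0.073, 0.1151]
ee_rot: [-90.8, 0.2, 93.7]
wrist_force: [3.3, 4.4, 3.4]
gripper_width: 0.128
[3.33796677 4.4228347  3.42832006] [ 0.8782994  -0.95453472  0.09206808]
75 [[375.0, 339.0], [364.0, 278.0], [350.0, 211.0]] [[339.0, 321.0], [338.0, 446.0], [336.0, 623.0]]
85 [[375.0, 339.0], [375.0, 281.0], [375.0, 216.0]] [[339.0, 321.0], [338.0, 420.0], [336.0, 568.0]]
90 [[375.0, 339.0], [381.0, 283.0], [387.0, 221.0]] [[339.0, 321.0], [338.0, 406.0], [336.0, 534.0]]
```

View pics/s13.png

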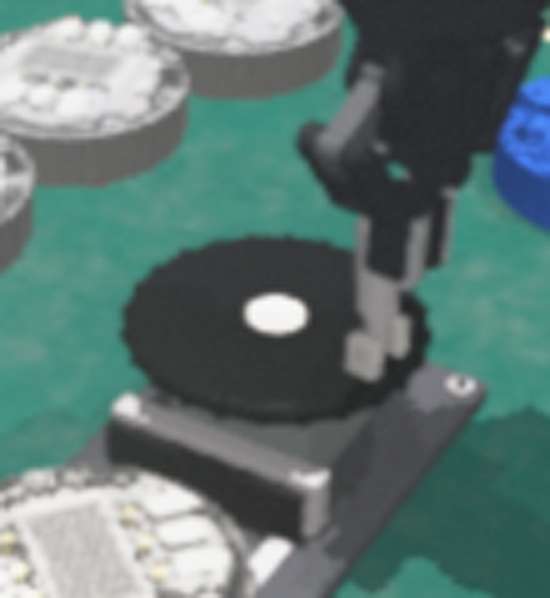

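View pics/w13.png

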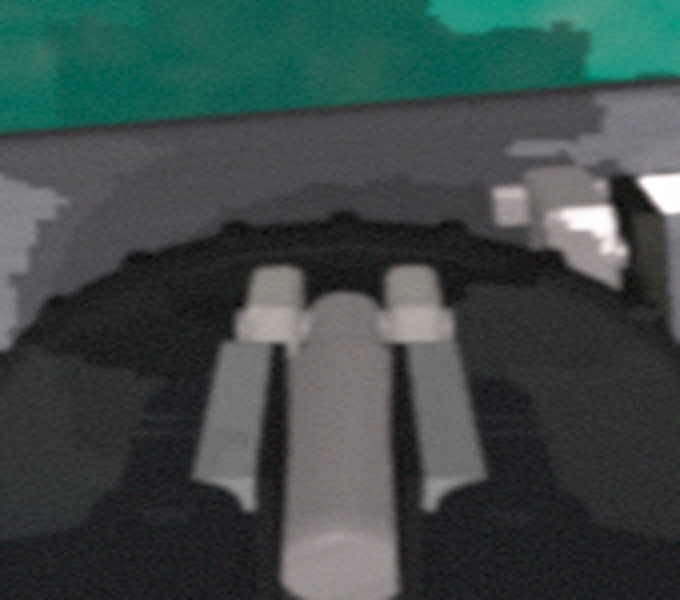

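```bash
python3 -m jog '[[-0.7,0,0,0,0],[-0.5,0,0,-0.005,0],[-0.2,0,0,-0.012,0],[-0.2,0,0.002,-0.018,0],[-0.2,0,0.005,-0.018,0],[-0.2,0,0.005,-0.018,0]]';python3 - <<'E'
from h import *
print(get_obs()["wrist_force"],get_obs()["wrist_torque"])
f=grab_frame("wrist");cv2.imwrite("pics/w14.png",cv2.resize(f[150:350,200:370],None,fx=4,fy=3,interpolation=2))
f=grab_frame("scene");cv2.imwrite("pics/s14.png",cv2.resize(f[170:300,260:370],None,fx=5,fy=4.6,interpolation=2))
P=np.array([.4887,-.072,.096]);u=np.array([.998,.064,0])
c,s=np.cos,np.sin
for a in (75,85,90):
    t=np.radians(a);X=[P,P+.03*(u*c(t)+np.array([0,0,1])*s(t)),P+.062*(u*c(t)+np.array([0,0,1])*s(t))]
    print(a,((proj("wrist",X)-[200,150])*[4,3]).round(0).tolist())
E
```

```text
t: 9.98
tcp_pos: [0.4928, -0.0706, 0.1045]
ee_rot: [-89.9, 0.0, 93.7]
wrist_force: [-0.1, -0.3, -0.4]
gripper_width: 0.397
[-0.08621634 -0.29815751 -0.36756048] [-0.00939917 -0.00126646  0.00383048]
75 [[323.0, 290.0], [320.0, 419.0], [317.0, 607.0]]
85 [[323.0, 290.0], [320.0, 390.0], [316.0, 543.0]]
90 [[323.0, 290.0], [320.0, 374.0], [316.0, 505.0]]
```

View pics/w14.png

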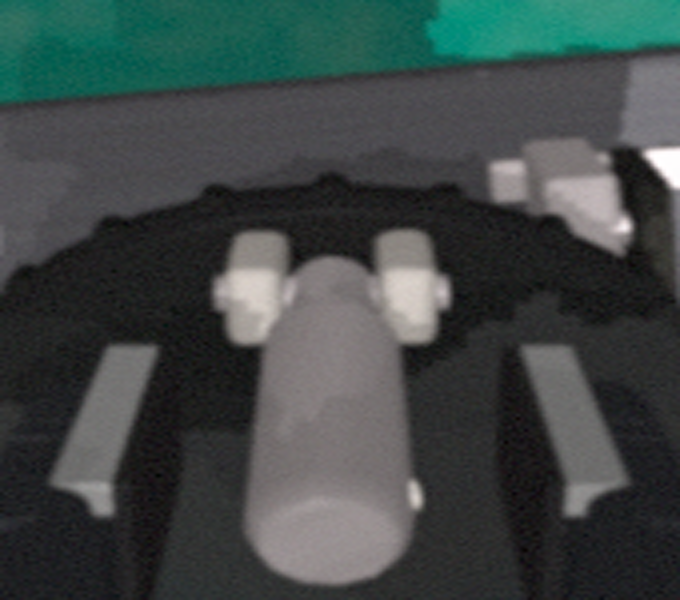

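View pics/s14.png

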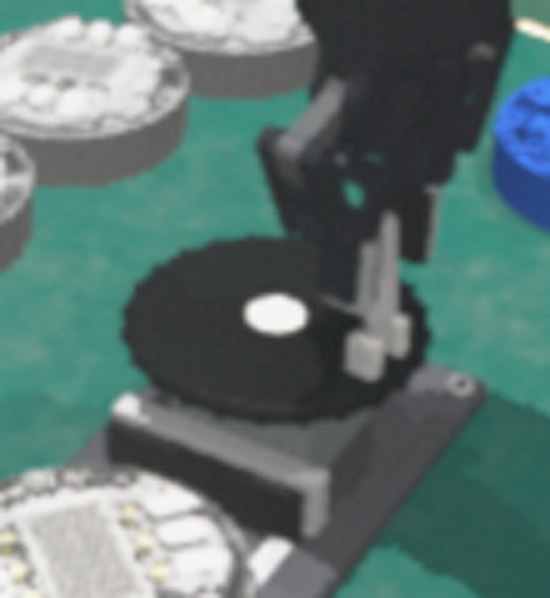

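The handle is now at about 86°. I'll regrip it centred and pull it lightly against its stop.

```bash
python3 -m jog '[[-0.6,-0.001,0,0,0],[-0.8,-0.001,0,0,0],[-1,-0.001,0,0,0],[-1,-0.001,0,0,0],[-1,-0.001,0,0,0],[-1,-0.001,0,0,0]]';python3 -m jog '[[-1,0,0,0.002,0],[-1,0,0,0.004,0],[-1,0,0,0.005,0],[-1,0,0,0.005,0]]';python3 - <<'E'
from h import *
f=grab_frame("wrist");cv2.imwrite("pics/w15.png",cv2.resize(f[150:350,200:370],None,fx=4,fy=3,interpolation=2))
P=np.array([.4887,-.071,.096]);u=np.array([.998,.064,0])
c,s=np.cos,np.sin
for a in (80,85,90):
    t=np.radians(a);X=[P,P+.03*(u*c(t)+np.array([0,0,1])*s(t)),P+.062*(u*c(t)+np.array([0,0,1])*s(t))]
    print(a,((proj("wrist",X)-[200,150])*[4,3]).round(0).tolist())
E
```

```text
t: 10.58
tcp_pos: [0.4925, -0.0715, 0.1051]
ee_rot: [-90.0, 0.0, 93.7]
wrist_force: [-2.2, -2.0, 0.8]
gripper_width: 0.163
t: 10.92
tcp_pos: [0.4912, -0.0716, 0.1054]
ee_rot: [-90.4, -0.0, 93.7]
wrist_force: [8.0, 0.1, -8.8]
gripper_width: 0.163
80 [[340.0, 294.0], [341.0, 410.0], [341.0, 583.0]]
85 [[340.0, 294.0], [341.0, 395.0], [341.0, 549.0]]
90 [[340.0, 294.0], [341.0, 380.0], [341.0, 512.0]]
```

View pics/w15.png

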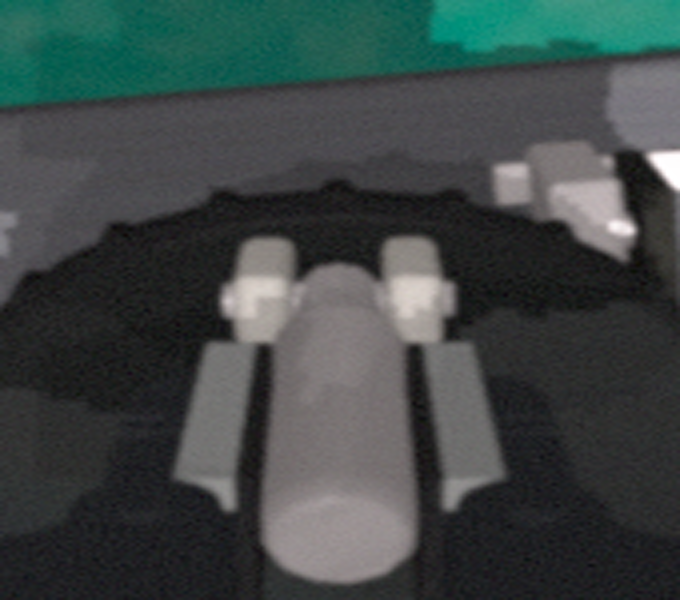

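The handle is against its stop at about 87–90°. I'll start winding clockwise on a circle of R ≈ 49 mm, first 0.6 rad.

```bash
python3 -m jog '[[-1,0.0049,0,-0.0002,0],[-1,0.0097,0,-0.001,0],[-1,0.0145,0,-0.0022,0],[-1,0.0191,0,-0.0039,0],[-1,0.0235,0,-0.006,0],[-1,0.0277,0,-0.0086,0],[-1,0.0277,0,-0.0086,0]]';python3 - <<'E'
from h import *
o=get_obs();print(o["wrist_force"],o["wrist_torque"])
f=grab_frame("scene");cv2.imwrite("pics/s16.png",cv2.resize(f[160:300,230:370],None,fx=4.3,fy=4.3,interpolation=2))
f=grab_frame("wrist");cv2.imwrite("pics/w16.png",cv2.resize(f[100:350,180:430],None,fx=2.4,fy=2.4,interpolation=2))
E
```

```text
t: 11.55
tcp_pos: [0.4967, -0.0453, 0.1054]
ee_rot: [-90.2, 0.3, 93.6]
wrist_force: [5.6, -7.0, -5.4]
gripper_width: 0.165
[ 5.6119754  -6.98253794 -5.43880446] [-1.00525874 -1.19098594 -0.05204107]
```

View pics/s16.png

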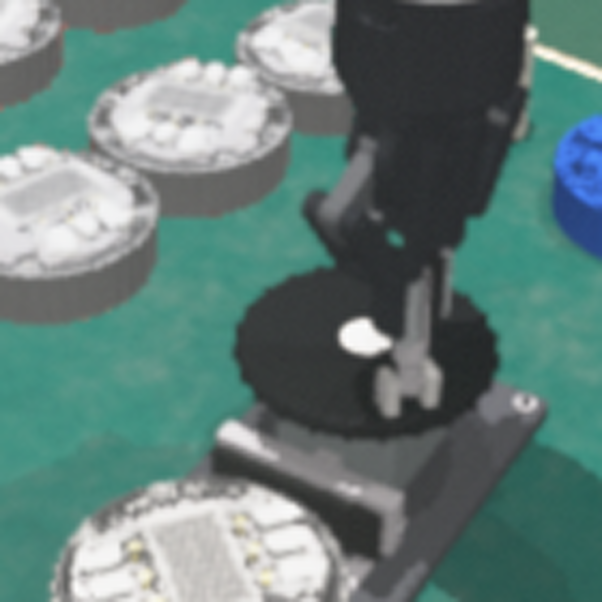

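View pics/w16.png

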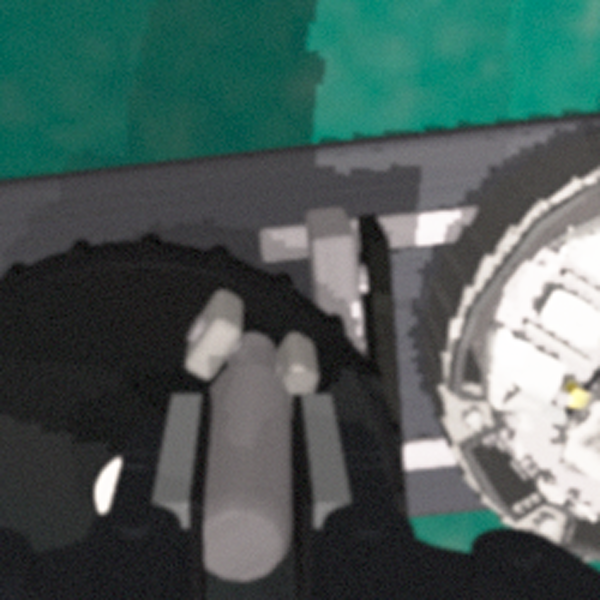

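```bash
python3 -m jog '[[-1,0.0029,0,-0.0041,0],[-1,0.0064,0,-0.0073,0],[-1,0.0095,0,-0.0109,0],[-1,0.0123,0,-0.0147,0],[-1,0.0146,0,-0.0189,0],[-1,0.0166,0,-0.0232,0],[-1,0.0181,0,-0.0277,0],[-1,0.0191,0,-0.0323,0],[-1,0.0191,0,-0.0323,0]]';python3 - <<'E'
from h import *
o=get_obs();print(o["wrist_force"],o["wrist_torque"])
f=grab_frame("scene");cv2.imwrite("pics/s17.png",cv2.resize(f[180:320,230:370],None,fx=4.3,fy=4.3,interpolation=2))
f=grab_frame("wrist");cv2.imwrite("pics/w17.png",cv2.resize(f[100:350,180:430],None,fx=2.4,fy=2.4,interpolation=2))
E
```

```text
t: 12.4
tcp_pos: [0.5245, -0.0225, 0.1052]
ee_rot: [-89.9, 0.0, 93.7]
wrist_force: [-4.1, -1.4, 3.7]
gripper_width: 0.168
[-4.09488281 -1.36144295  3.71870868] [-0.2483221   0.30092125 -0.00151562]
```

View pics/s17.png

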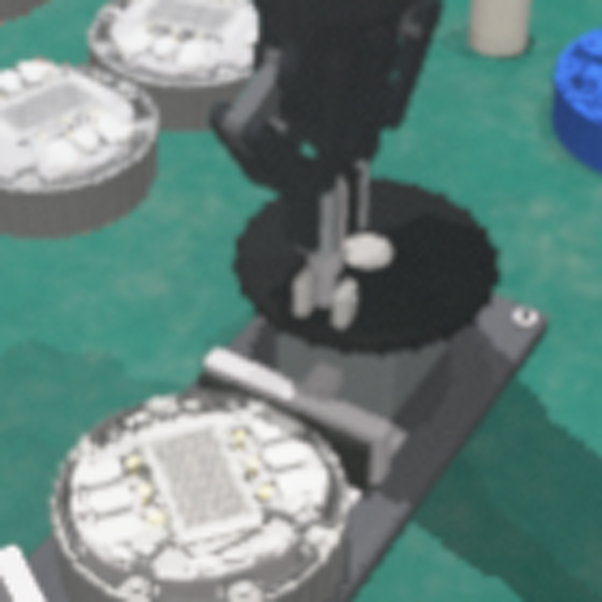

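View pics/w17.png

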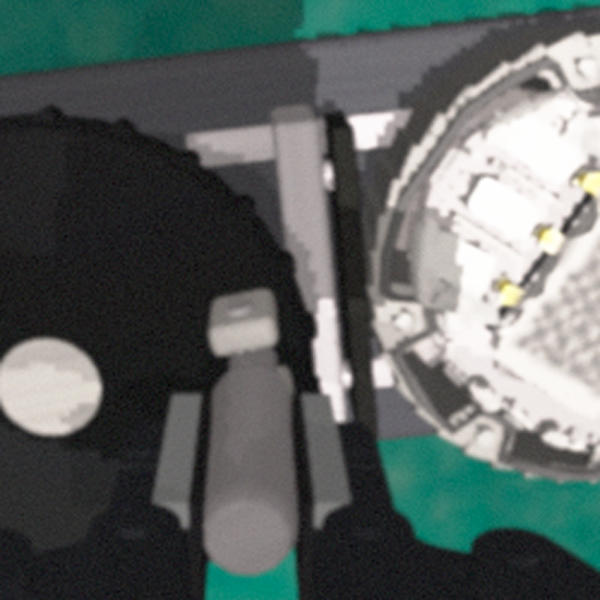

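```bash
cat > f.py <<'E'
from h import *
o=get_obs();F=o["wrist_force"];C=np.array([.5375,-.069]);r=o["tcp_pos"][:2]-C
R=np.linalg.norm(r);r/=R;t=np.array([r[1],-r[0]])
print("R",R,"ang",np.degrees(np.arctan2(r[1],r[0])),"Ft",F[:2]@t,"Fr",F[:2]@r,"Fz",F[2],"w",o["gripper_width"])
E
python3 -m jog '[[-1,0.0005,0,-0.0024,0],[-1,0.0009,0,-0.0047,0],[-1,0.001,0,-0.0071,0],[-1,0.001,0,-0.0095,0]]';python3 f.py; python3 -m jog '[[-1,-0.0001,0,-0.0024,0],[-1,-0.0004,0,-0.0048,0],[-1,-0.0008,0,-0.0071,0],[-1,-0.0013,0,-0.0095,0]]';python3 f.py
```

```text
t: 12.83
tcp_pos: [0.533, -0.0208, 0.1052]
ee_rot: [-89.8, -0.0, 93.7]
wrist_force: [-7.5, -1.3, 5.2]
gripper_width: 0.164
R 0.048457323501734845 ang 95.30549465862792 Ft -7.583044066874312 Fr -0.6124795636325306 Fz 5.235155889145215 w 0.16436388217371375
t: 13.17
tcp_pos: [0.5425, -0.0208, 0.1052]
ee_rot: [-89.8, -0.1, 93.7]
wrist_force: [-6.9, 0.3, 5.8]
gripper_width: 0.167
R 0.04849382851540135 ang 84.03804603611992 Ft -6.850560018686699 Fr -0.4372723600419293 Fz 5.829211050323694 w 0.1665247763053939
```

```bash
python3 -m jog '[[-1,-0.0006,0,-0.0023,0],[-1,-0.0013,0,-0.0046,0],[-1,-0.0021,0,-0.0068,0],[-1,-0.003,0,-0.009,0]]';python3 f.py
python3 - <<'E'
from h import *
f=grab_frame("wrist");cv2.imwrite("pics/w18.png",f)
f=grab_frame("scene");cv2.imwrite("pics/s18.png",cv2.resize(f[180:360,200:370],None,fx=4,fy=3.3,interpolation=2))
E
```

```text
t: 13.5
tcp_pos: [0.5518, -0.0227, 0.1052]
ee_rot: [-89.8, -0.1, 93.7]
wrist_force: [-6.5, 1.8, 6.0]
gripper_width: 0.165
R 0.048486058453281806 ang 72.88567777145671 Ft -6.7604863031449804 Fr -0.19963501935205624 Fz 5.970478226240424 w 0.1649238328091104
```

View pics/w18.png

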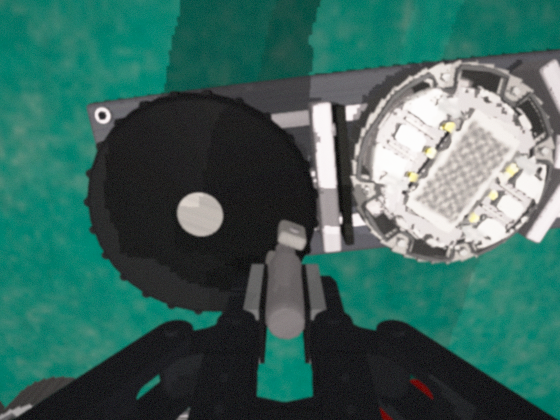

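View pics/s18.png

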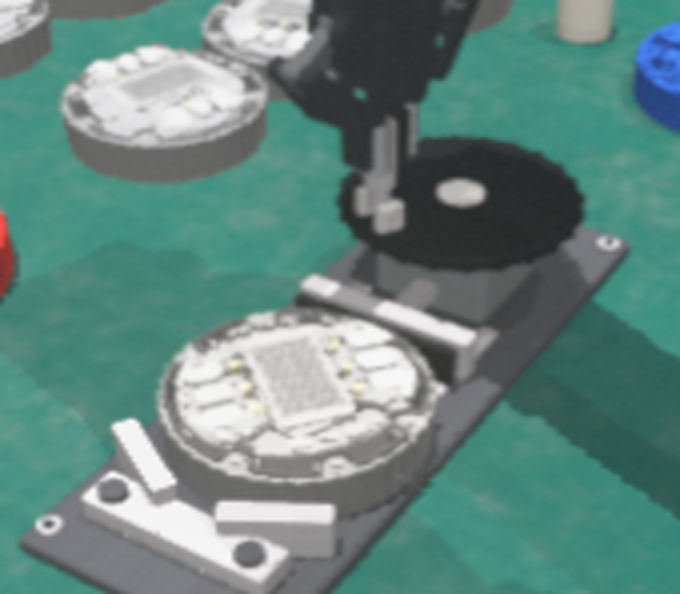

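```bash
python3 -m jog '[[-1,-0.0011,0,-0.0021,0],[-1,-0.0022,0,-0.0042,0],[-1,-0.0035,0,-0.0063,0],[-1,-0.0049,0,-0.0082,0]]';python3 f.py
```

```text
t: 13.93
tcp_pos: [0.5605, -0.0264, 0.1052]
ee_rot: [-89.9, -0.2, 93.7]
wrist_force: [-5.2, 3.6, 4.6]
gripper_width: 0.165
R 0.048391750199970614 ang 61.65115568562039 Ft -6.272009058110402 Fr 0.7530226912074174 Fz 4.6050798632876955 w 0.1651581951362406
```

```bash
python3 -m jog '[[-1,-0.0014,0,-0.0019,0],[-1,-0.003,0,-0.0037,0]]';python3 f.py;python3 -m jog '[[-1,-0.0016,0,-0.0018,0],[-1,-0.0033,0,-0.0034,0]]';python3 f.py
python3 - <<'E'
from h import *
f=grab_frame("wrist");cv2.imwrite("pics/w19.png",f)
E
```

```text
t: 14.1
tcp_pos: [0.5645, -0.0289, 0.1052]
ee_rot: [-89.9, -0.2, 93.7]
wrist_force: [-5.7, 4.1, 4.4]
gripper_width: 0.165
R 0.04835446630728292 ang 56.05394196817516 Ft -6.9738351353579215 Fr 0.21131349104750152 Fz 4.360955252881977 w 0.16513661653288844
t: 14.27
tcp_pos: [0.5683, -0.0318, 0.1052]
ee_rot: [-89.9, -0.3, 93.7]
wrist_force: [-6.1, 4.7, 3.8]
gripper_width: 0.163
R 0.04829885481366294 ang 50.41665709910521 Ft -7.6521187960434505 Fr -0.25039417142318476 Fz 3.757520508702821 w 0.1625985620664004
```

View pics/w19.png

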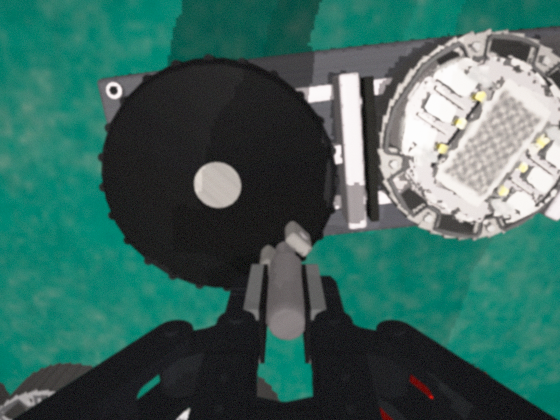

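```bash
python3 -m jog '[[-1,-0.0018,0,-0.0016,0],[-1,-0.0037,0,-0.0031,0]]';python3 f.py;python3 -m jog '[[-1,-0.0019,0,-0.0014,0],[-1,-0.004,0,-0.0027,0]]';python3 f.py
python3 - <<'E'
from h import *
f=grab_frame("wrist");cv2.imwrite("pics/w20.png",f)
f=grab_frame("scene");cv2.imwrite("pics/s20.png",cv2.resize(f[180:360,200:370],None,fx=4,fy=3.3,interpolation=2))
E
```

```text
t: 14.48
tcp_pos: [0.5717, -0.035, 0.1052]
ee_rot: [-89.9, -0.3, 93.8]
wrist_force: [-5.3, 5.2, 3.8]
gripper_width: 0.165
R 0.04821918116539384 ang 44.787199282592326 Ft -7.396846311793418 Fr -0.08240069217404739 Fz 3.7527979571942653 w 0.16495515934806776
t: 14.65
tcp_pos: [0.5749, -0.0387, 0.1052]
ee_rot: [-89.9, -0.3, 93.8]
wrist_force: [-4.2, 5.3, 2.2]
gripper_width: 0.166
R 0.048137199139508105 ang 39.0433847198601 Ft -6.774452613352635 Fr 0.13373352021261506 Fz 2.2448871759224316 w 0.16550889626872572
```

View pics/w20.png

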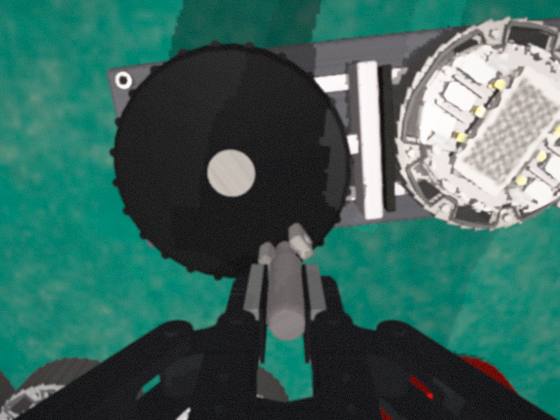

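View pics/s20.png

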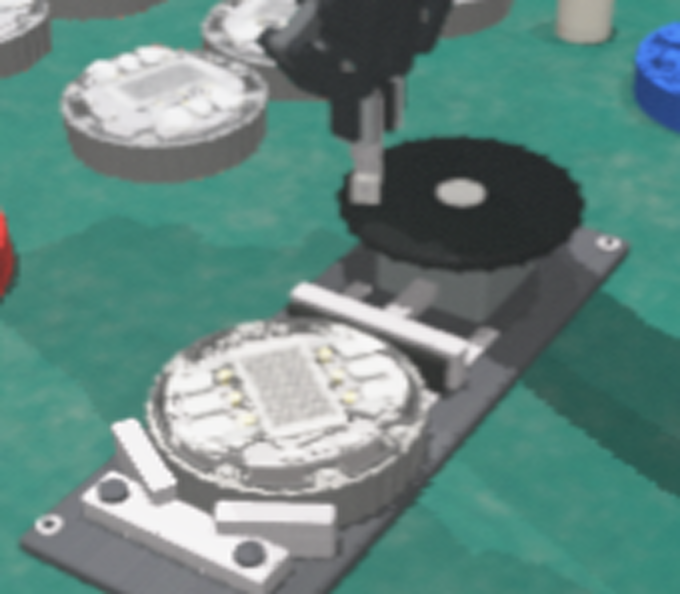

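```bash
python3 -m jog '[[-1,-0.002,0,-0.0011,0],[-1,-0.0042,0,-0.0022,0]]';python3 f.py;python3 -m jog '[[-1,-0.0022,0,-0.001,0],[-1,-0.0044,0,-0.0018,0]]';python3 f.py
```

```text
t: 14.92
tcp_pos: [0.5776, -0.0424, 0.1052]
ee_rot: [-90.0, -0.4, 93.8]
wrist_force: [-4.2, 6.1, 2.6]
gripper_width: 0.167
R 0.048102069368429576 ang 33.604178281283296 Ft -7.420049370790821 Fr -0.1627554851579951 Fz 2.6165362482197176 w 0.16742425055279248
t: 15.08
tcp_pos: [0.5796, -0.046, 0.1052]
ee_rot: [-90.0, -0.5, 93.8]
wrist_force: [-4.2, 9.4, 3.7]
gripper_width: 0.163
R 0.04800290900778921 ang 28.67339282144229 Ft -10.289208246864392 Fr 0.7905249730254338 Fz 3.6825143577259194 w 0.16341590907900191
```

Stiffening has started (10.3 N against a running load of about 7 N). I'll hold and look.

```bash
python3 -m jog '[[-1,0,0,0,0],[-1,0,0,0,0],[-1,0,0,0,0]]';python3 f.py
python3 - <<'E'
from h import *
f=grab_frame("scene");cv2.imwrite("pics/s21.png",cv2.resize(f[180:360,200:370],None,fx=4,fy=3.3,interpolation=2))
E
```

```text
t: 15.33
tcp_pos: [0.5798, -0.0463, 0.1052]
ee_rot: [-90.0, -0.4, 93.8]
wrist_force: [-3.8, 7.3, 3.0]
gripper_width: 0.165
R 0.048023636033634264 ang 28.22636220601427 Ft -8.256734046150342 Fr 0.13631773276170486 Fz 2.9838214747640883 w 0.1648887115736901
```

View pics/s21.png

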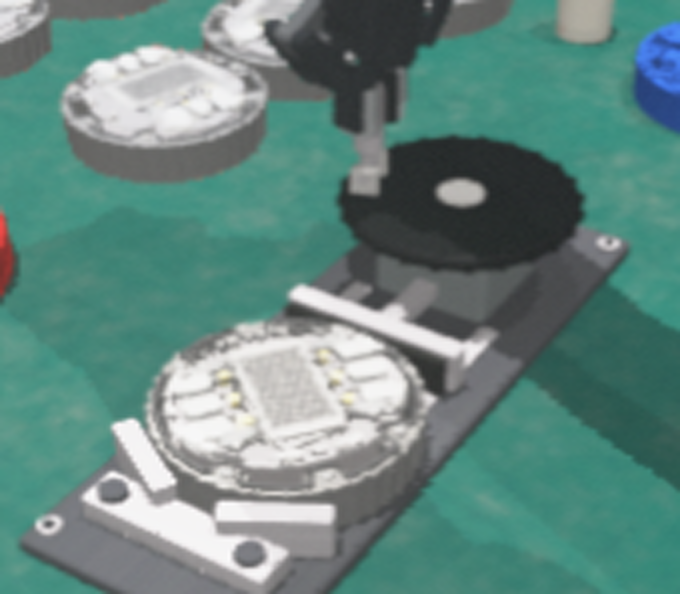

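```bash
python3 -m jog '[[-1,-0.0023,0,-0.0008,0]]';python3 f.py;python3 -m jog '[[-1,-0.0011,0,-0.0003,0]]';python3 f.py;python3 -m jog '[[-1,-0.001,0,-0.0002,0]]';python3 f.py
```

```text
t: 15.47
tcp_pos: [0.5804, -0.0475, 0.1052]
ee_rot: [-90.0, -0.5, 93.8]
wrist_force: [-3.9, 9.4, 4.4]
gripper_width: 0.162
R 0.047974914720946615 ang 26.568353646695485 Ft -10.132648871187007 Fr 0.6909183497520917 Fz 4.351674182417518 w 0.16188508118492034
t: 15.55
tcp_pos: [0.5809, -0.0486, 0.1052]
ee_rot: [-90.0, -0.5, 93.8]
wrist_force: [-4.7, 10.2, 4.8]
gripper_width: 0.166
R 0.04794554295053687 ang 25.14535810954447 Ft -11.236959232392259 Fr 0.0363096990081103 Fz 4.84022121040136 w 0.16614064989809627
t: 15.63
tcp_pos: [0.5812, -0.0493, 0.1052]
ee_rot: [-90.0, -0.6, 93.8]
wrist_force: [-3.0, 9.8, 3.8]
gripper_width: 0.169
R 0.0479416031125212 ang 24.305640679191526 Ft -10.20960523570623 Fr 1.3080677477200329 Fz 3.832253392498447 w 0.16857797973921815
```

```bash
python3 -m jog '[[-1,-0.0012,0,-0.0003,0]]';python3 f.py;python3 -m jog '[[-1,-0.0012,0,-0.0002,0]]';python3 f.py;python3 -m jog '[[-1,0,0,0,0],[-1,0,0,0,0],[-1,0,0,0,0],[-1,0,0,0,0]]';python3 f.py
```

```text
t: 15.72
tcp_pos: [0.5816, -0.0502, 0.1052]
ee_rot: [-90.0, -0.6, 93.8]
wrist_force: [-4.9, 11.1, 4.2]
gripper_width: 0.169
R 0.04795403951631733 ang 23.110623368807186 Ft -12.088755122838851 Fr -0.1497551661661364 Fz 4.236747680626742 w 0.1688924489218485
t: 15.8
tcp_pos: [0.582, -0.0511, 0.1052]
ee_rot: [-90.0, -0.6, 93.8]
wrist_force: [-4.0, 11.7, 4.4]
gripper_width: 0.164
R 0.047918993850437124 ang 21.925827790127723 Ft -12.355855298626214 Fr 0.6726219389371175 Fz 4.370974617143761 w 0.1641305954847091
t: 16.13
tcp_pos: [0.582, -0.0513, 0.1052]
ee_rot: [-90.0, -0.6, 93.8]
wrist_force: [-3.5, 11.0, 3.6]
gripper_width: 0.165
R 0.04792415481911249 ang 21.70105736022186 Ft -11.548498384502924 Fr 0.8639420316041692 Fz 3.604502457738266 w 0.16461666209330675
```

Ft is 12.3 N against about 7.1 N running, so the clamp force is about 17 N. I'll ease the push, open and check.

```bash
python3 -m jog '[[-1,0.0015,0,0.0003,0],[-1,0.003,0,0.0005,0],[-1,0.003,0,0.0005,0]]';python3 f.py
```

```text
t: 16.38
tcp_pos: [0.5817, -0.051, 0.1052]
ee_rot: [-90.0, -0.2, 93.8]
wrist_force: [-2.9, 5.6, 3.1]
gripper_width: 0.161
R 0.047739892296668605 ang 22.145177243251155 Ft -6.293513298733113 Fr -0.5300502673750818 Fz 3.1044170812926715 w 0.16120545990085705
```

```bash
python3 -m jog '[[-1,0.0008,0,0.0001,0],[-0.5,0.001,0,0.0001,0],[0,0.001,0,0.0001,0],[0.2,0.001,0,0.0001,0],[0.2,0.001,0,0.0001,0]]';python3 f.py
python3 - <<'E'
from h import *
f=grab_frame("wrist");cv2.imwrite("pics/w22.png",f)
E
```

```text
t: 16.8
tcp_pos: [0.5824, -0.0529, 0.1052]
ee_rot: [-90.0, 0.0, 93.7]
wrist_force: [0.1, 0.9, 0.6]
gripper_width: 0.6
R 0.04767597293004737 ang 19.718749668112547 Ft -0.794464043174748 Fr 0.3837190409497755 Fz 0.6139169497581887 w 0.6001731709676289
```

View pics/w22.png

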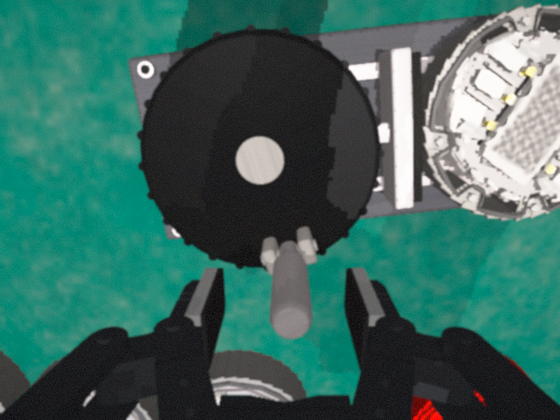

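The fingers are clear of the handle: handle at column 290, pads at 222 and 345. I'll lift straight up.

```bash
python3 -m jog '[[0.2,0,-0.015,0,0],[0.2,0,-0.035,0,0],[0.2,0,-0.06,0,0],[0.2,0,-0.09,0,0],[0.2,0,-0.11,0,0],[0.2,0,-0.11,-0.03,0],[0.2,0,-0.11,-0.06,0],[0.2,0,-0.11,-0.06,0],[0.2,0,-0.11,-0.06,0]]'
python3 - <<'E'
from h import *
print(get_obs()["wrist_force"])
f=grab_frame("wrist");cv2.imwrite("pics/w23.png",f)
f=grab_frame("scene");cv2.imwrite("pics/s23.png",cv2.resize(f[160:360,200:370],None,fx=4,fy=3,interpolation=2))
c,s=np.cos,np.sin
C=np.array([.536,-.069,.096])
for az in (15,20,25):
  a=np.radians(az);u=-np.array([c(a),s(a),0]);P=C-.048*u
  for e in (80,90):
    t=np.radians(e);X=[P,P+.062*(u*c(t)+np.array([0,0,1])*s(t))]
    print(az,e,proj("wrist",X).round().tolist(),((proj("scene",X)-[200,160])*[4,3]).round().tolist())
E
```

```text
t: 17.6
tcp_pos: [0.6427, -0.0488, 0.2139]
ee_rot: [-89.9, -0.0, 93.7]
wrist_force: [-0.2, -0.1, 0.4]
gripper_width: 0.597
[-0.23304557 -0.06882107  0.38599652]
15 80 [[279.0, 118.0], [273.0, 107.0]] [[376.0, 203.0], [396.0, 133.0]]
15 90 [[279.0, 118.0], [277.0, 126.0]] [[376.0, 203.0], [376.0, 128.0]]
20 80 [[284.0, 117.0], [279.0, 106.0]] [[372.0, 206.0], [394.0, 136.0]]
20 90 [[284.0, 117.0], [284.0, 124.0]] [[372.0, 206.0], [373.0, 131.0]]
25 80 [[289.0, 115.0], [284.0, 104.0]] [[370.0, 210.0], [391.0, 138.0]]
25 90 [[289.0, 115.0], [291.0, 122.0]] [[370.0, 210.0], [370.0, 134.0]]
```

View pics/w23.png

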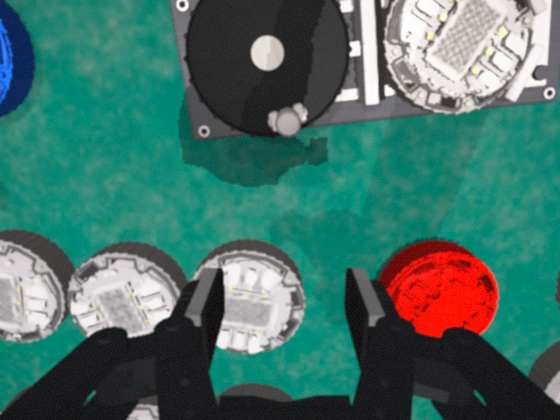

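View pics/s23.png

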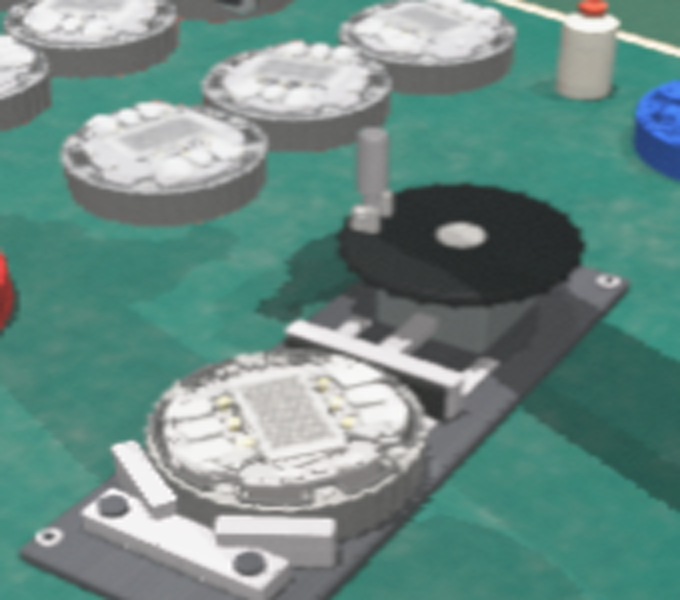

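```bash
python3 -m jog '[[0.2,0,0,-0.03,0],[0.2,0,0,-0.06,0],[0.2,0,-0.03,-0.06,0],[0.2,0,-0.03,-0.06,0],[0.2,0,-0.03,-0.06,0]]'
python3 - <<'E'
from h import *
f=grab_frame("top");cv2.imwrite("pics/t24.png",cv2.resize(f[220:320,120:310],None,fx=4,fy=4,interpolation=2))
E
```

```text
t: 18.12
tcp_pos: [0.7024, -0.045, 0.2473]
ee_rot: [-90.2, 0.1, 93.7]
wrist_force: [-0.2, 0.8, 0.3]
gripper_width: 0.602
```

View pics/t24.png

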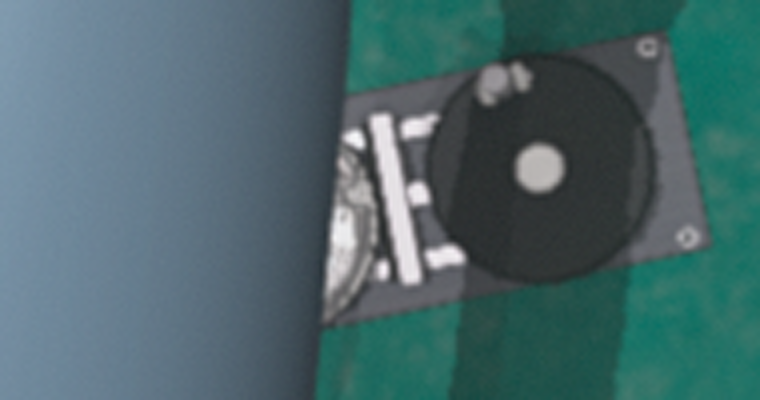

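```bash
python3 -m jog '[[0.2,0,0,0,0],[0.2,0,0,0,0],[0.2,0,0,0,0]]'; python3 -c "
from workcell import *
finish_job()"
```

```text
t: 18.42
tcp_pos: [0.7008, -0.0447, 0.2451]
ee_rot: [-89.9, -0.0, 93.7]
wrist_force: [-0.2, -0.3, -0.7]
gripper_width: 0.601
the job is handed in; nothing more can be done
```

I folded the handle up to its stop and wound the handwheel about 2.8 rad clockwise. I stopped once the crank had clearly stiffened, then let go and handed the job in at t = 18.4 s.

**Clamp force:** the load at the handle rose from about 7 N running to about 12.3 N. That suggests roughly 17 N on the stud, an estimate because the contact force can't be read directly. The stud had stopped moving in the pictures before the crank stiffened.

**Last checks:**
- The handle stands upright and stayed at about 22° round the wheel after release, so the jaw does not appear to have backed off.
- The jaw face touches the stud.
- The gripper is clear, with the wrist force near zero.
- In the last pictures the bottle stands upright. I did not measure the bottle or the spare lens, but the arm never went near either.

**What went wrong or disagreed:**
- **First grasp missed:** the visible fingertips sit about 20 mm behind the reported TCP. I measured this in the pictures and lowered further.
- **Grip slipped near upright:** I had to regrip once.
- **Top view not complete:** the arm hid the stop and most of the stud in the final top picture, so the contact at the stop rests on the scene camera and the force rise.

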